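# Put the box cutter away in its sliding-cover case

## Task

Put the box cutter away: slide the cover of the tool case right back to its stop, lay the cutter gently and flat in the long empty compartment (do not drop it in), let go, and slide the cover fully shut over it. Leave the pick and the marker lying where they are.

Things in the scene. Friction and masses are not known exactly. Their poses are not given: they have to be found in the camera images.
- tool_case: Grey plastic tool case fixed to the table, 130 (x) x 230 (y) x 46 mm high; origin: centre of its underside, on the table; y along its length. Side rails hold the cover down: top 46 mm above the table, 115 mm clear between them. End walls: 42.5 mm high at -y, 37 mm at +y, where the cover runs out. Besides the long empty compartment it has a narrow one (x +32 to +58 mm) full of spare-blade packs.
- cover (a joint): Flat aluminium cover of the case, 120 x 222 x 4 mm, top 42 mm above the table, sliding along the case's y. 0 = fully shut, at a stop; grows to +y; 0.2 m = right back, at a stop; starts 0 to 30 mm ajar. Stays where left; friction about 2 N plus 6 N per m/s. Open, it sticks out over the table at the +y end.
- cover_ridge (a point): Centre of the top of the black finger ridge standing across the cover, 57 mm above the table: 60 mm long (case x), 8 mm thick (case y), 15 mm high above the cover. At case x = 0, y = -88 mm + the cover's travel. It can be pushed from either side or pinched.
- bay (a point): On the floor (6 mm above the table) of the long empty compartment, mid-way along what the cover lays open when right back; at (-15, -8, +6) mm in the case's frame, same axes. Compartment: case x -58 to +28, y -107 to +107 mm, uncovered up to y = +89 mm; on its +x side a 4 mm divider whose top is 24 mm above the table.
- cutter: Loose yellow box cutter with a black knob, blade drawn in, 21 (x) x 150 (y) x 18 (z) mm, 40 to 85 g, lying flat, knob up, roughly along world x. Origin: centre of its underside; y runs along it. Body 16 mm high; the knob (y +22 to +38 mm) reaches 18 mm; grasp across x. It, the pick and the marker lie side by side about 95 mm apart, in any order.
- pick: Seal pick with a turned wooden handle and thin steel spike, 21 x 142 x 21 mm, loose on the table; origin: centre of its underside, y along it. To be left alone.
- marker: Felt marker, black and white, 18 x 136 x 19 mm, loose on the table; origin: centre of its underside, y along it. To be left alone.

How it is judged:
By the outcome, as a careful person would: the job done as asked, in the order asked, and still so for the second after the job is handed in, with the robot touching nothing.
It also fails if it takes over 64 s, if anything falls off the work surface, if the arm or the gripper's body presses on something with over 40 N, if the wrist force passes 120 N, or if a joint passes its speed limit or range.

## Robot

A 7-joint arm with a two-finger parallel gripper is mounted at the origin on a cart in front of the work surface, level with it; the furniture and walls round the work are solid. World frame = base frame: x ahead of the robot, y to its left, z up, the work surface at z = 0. Lengths are in m, angles in rad, forces in N, time in s.
With the tool pointing down it reaches from about 0.35 to 0.9 m from the base axis. Payload 8.1 kg.
Tool frame: the origin (TCP) lies midway between the tips of the shut fingers; the grasp point (between the pads) lies arm.tcp_to_grasp behind it (arm.tcp_to_grasp is the distance from the TCP to the grasp point, in m); z points along the fingers, y is the line along which they close (so a half turn about z gives the same grasp; the last joint's range is limited). The gripper opens to 92 mm and grips with 3 to 60 N. Pads are 19 mm wide; open, the fingers measure 130 mm over their backs; the gripper's body (75 mm by 190 mm) begins 47 mm behind the grasp point.
Start: joints at [1.02, 0.434, 0.025, 1.573, -0.012, 1.134, -0.075], TCP at [0.271, -0.563, 0.194] pointing down, gripper open.
Joint ranges: [-2.62, 2.62], [-0.44, 2.09], [-1.27, 1.32], [0.08, 2.57], [-1.32, 4.46], [0.12, 2], [-2.74, 2.74]. Speed limits (rad/s): [2.22, 2.22, 3.01, 3.01, 3.14, 3.14, 3.14].

## Interface

Orientations are given as a rotation vector (axis times angle).
In Python, from cell import observe, get_image, arm gives the robot as it stands. The module is installed in compiled form; this text tells all that it offers.
- The arm moves only by the tool drive_tool, never from a script. Its argument "steps" is a list of rows, each a list of 5 numbers: the closure, from 0 (fully open) to 1 (shut), then the shift along the world's x, y, z in mm, then the turn about the world's z in rad. In form: [[hand, x, y, z, roll], ...]. A call has 1 to 20 rows; each row shifts and turns the commanded pose from where the row before left it; what a row does not reach is not made up. A row lasts 1/12 s, in which the tool goes at most 41.7 mm and 7.16 degrees, less where a joint would pass 70% of its speed; a pose out of reach is approached as far as the arm can. A call with a gripper value outside its range is refused whole. The fingers move at their own pace and stop on an object; "grip_force" is the grip in N (left out, the last holds). Time passes only in rows, so rows that do not move let the fingers close. It gives the time, the measured TCP pose, the force, the opening and the grip force at its end, in the units of the state.
- observe(): the state, without advancing time (a new reading comes with each control period).
- get_image(name): name is "side" or "top" or "wrist"; returns a dict with "image" (420x560x3 uint8, red, green, blue), "vfov" (degrees; the focal length in pixels is half the picture's height over the tangent of half this angle, whatever the lens; pixels are square), "cx", "cy" (the principal point, pixels), "k1" (the pictures are not rectified: a ray, as slopes to the right and down, at radius r is drawn at 1 + k1 r^2 times it, then the intrinsics apply), "xyz" and "attitude" of the camera in the world. Camera axes: x right, y down, z forward; pixel columns grow to the right and rows downward; lengths in m; the calibration is good to about 2 mm. A picture is of the moment at which its call begins. There is no depth.
- arm.sign_off(): hands the job in; it is judged then, once.
The state is a dict: "clock": time; "joints": joint angles; "dq": joint speeds; "joint_efforts": joint torques, N m; "position": TCP position; "ee_rot": TCP orientation; "force": force on the tool from outside, world axes, zero at the start; "ft_torque": the same for the moment, N m; "width": opening from 0.0 (shut) to 1.0 (fully open); "gripper_force": force on a finger pad.
Only numpy, scipy, OpenCV 4.12 (cv2) and the standard library are available. Lean on these libraries where they do the work, as an engineer would, in place of code of your own. Each camera call takes 0.05 s, during which the arm holds its last target. There are 200 camera calls.

## Working session

There is one attempt and no reset: what is moved stays moved. The work goes in short steps, Python scripts to look and compute and a tool call to move; the robot and the scene stay as the last step left them, time stands still between calls to the robot, and variables do not carry over. Pictures are saved under pics/ and viewed, at most 10 in all, crops included, and the job is handed in when it is done.

Besides the shell and the picture viewer there is one more tool, called after "Call:" as a command line: name --pt "numbers of a row" for each row, then --argument value for the rest. drive_tool: Moves the arm, as the interface text tells. Its arguments: {"type":"object","properties":{"steps":{"type":"array"},"grip_force":{"type":"number"}},"required":["steps"]}

```bash
mkdir -p pics; cat > h.py <<'E'
import numpy as np, cv2
from scipy.spatial.transform import Rotation as R
from cell import observe, get_image, arm
def shot(n,f):
    g=get_image(n); cv2.imwrite('pics/'+f,g['image'][:,:,::-1]); np.save('pics/'+f+'.npy',g,allow_pickle=True); return g
def load(f): return np.load('pics/'+f+'.npy',allow_pickle=True).item()
def rot(a):
    a=np.array(a,float)
    return a if a.shape==(3,3) else R.from_rotvec(a).as_matrix()
def K(g):
    h=g['image'].shape[0]; f=h/2/np.tan(np.radians(g['vfov'])/2)
    return np.array([[f,0,g['cx']],[0,f,g['cy']],[0,0,1]])
def ray(g,uv,z):
    uv=np.array(uv,float).reshape(-1,1,2)
    d=cv2.undistortPoints(uv,K(g),np.array([g['k1'],0,0,0,0.]),None).reshape(-1,2)
    d=np.c_[d,np.ones(len(d))]@rot(g['attitude']).T
    p=np.array(g['xyz']); t=(z-p[2])/d[:,2]
    return p+d*t[:,None]
def proj(g,P):
    A=rot(g['attitude']).T; P=np.array(P,float).reshape(-1,3); c=(P-g['xyz'])@A.T
    s=c[:,:2]/c[:,2:]; s=s*(1+g['k1']*(s**2).sum(1,keepdims=True)); k=K(g)
    return s*k[0,0]+[k[0,2],k[1,2]]
E
python3 - <<'E'
from h import *
for n in('top','side'):
    g=shot(n,n+'1.png'); print(n,g['vfov'],g['xyz'],g['attitude'],g['k1'],g['cx'],g['cy'])
s=observe(); print(s['position'],s['ee_rot'],s['width'],arm.tcp_to_grasp)
E
```

```text
top 54.78849153436922 [ 0.35537415 -0.18053023  0.90378174] [-2.13530037  2.08513197 -0.18392736] -0.10036422989871838 282.24051833459043 210.95802784730532
side 43.68674069092419 [0.02440223 0.64315138 0.57950727] [-0.71555372  2.38631969 -1.43786683] -0.07596229704144834 281.2045409959023 204.69907384358925
[ 0.27036069 -0.56294278  0.1929326 ] [-3.06186679e+00 -6.97170100e-01  6.71115204e-04] 0.9993805692180096 0.0188
```

View pics/top1.png

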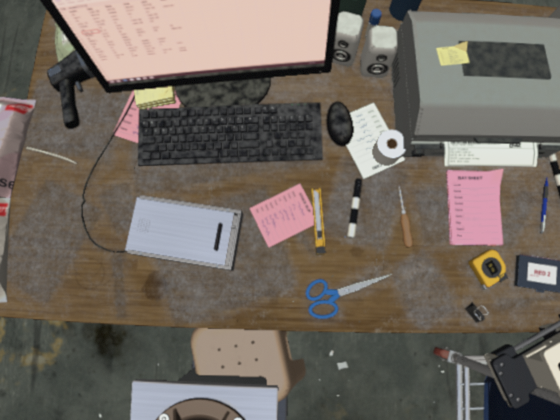

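View pics/side1.png

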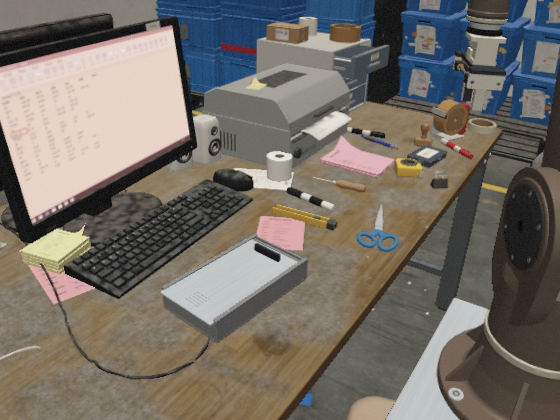

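The top view shows the case at about (183,234) px with its ridge at (218,237). The cutter is at (319,220), the marker at (355,208) and the pick at (405,216). World +x points up in the picture and +y points left. Next I measure these.

```bash
python3 - <<'E'
from h import *
g=load('top1.png'); im=g['image']; hsv=cv2.cvtColor(im,cv2.COLOR_RGB2HSV)
def comp(m,box,k=None):
    x0,y0,x1,y1=box; z=np.zeros(m.shape,np.uint8); z[y0:y1,x0:x1]=m[y0:y1,x0:x1]
    if k: z=cv2.morphologyEx(z,cv2.MORPH_CLOSE,np.ones((k,k),np.uint8))
    n,l,s,c=cv2.connectedComponentsWithStats(z); i=1+np.argmax(s[1:,4])
    return np.argwhere(l==i)[:,::-1].astype(np.float32),s[i]
H,S,V=hsv[...,0].astype(int),hsv[...,1].astype(int),hsv[...,2].astype(int)
def rep(name,p,z):
    w=ray(g,p,z)[:,:2].astype(np.float32); c,sz,a=r=cv2.minAreaRect(w*1000)
    print(name,np.round(c,1),np.round(sz,1),round(a,1)); print(np.round(cv2.boxPoints(r)).tolist())
p,s=comp(((H>15)&(H<35)&(S>120)&(V>110)).astype(np.uint8),(300,180,340,260),5); print(s); rep('cutter',p,.014)
p,s=comp((V<60).astype(np.uint8),(205,215,230,258)); print(s); rep('ridge',p,.057)
p,s=comp(((H>100)&(H<140)&(V>140)&(S>20)&(S<80)).astype(np.uint8),(110,185,250,280),3); print(s); rep('cover',p,.042)
print(hsv[230,180],hsv[205,230])
# knob
kn=((V<70)).astype(np.uint8)[180:260,305:332]; 
for y in range(185,256,3): print(y,[ (int(H[y,x]),int(S[y,x]),int(V[y,x])) for x in range(312,327,2)])
big=cv2.resize(im[175:285,110:430],None,fx=2.5,fy=2.5,interpolation=cv2.INTER_CUBIC); cv2.imwrite('pics/c1.png',big[:,:,::-1])
E
```

```text
[311 187  15  60 350]
cutter [ 519.7 -240.2] [134.3  24.4] 4.8
[[452.0, -234.0], [454.0, -258.0], [588.0, -247.0], [586.0, -222.0]]
[215 224   7  26  67]
ridge [463.7 -26.3] [ 5.4 53.8] 82.7
[[437.0, -26.0], [490.0, -32.0], [491.0, -27.0], [437.0, -20.0]]
[ 126  198  108   67 5065]
cover [475.9  62.4] [220.5 115.7] 82.5
[[404.0, -39.0], [519.0, -54.0], [548.0, 164.0], [433.0, 179.0]]
[112  29 193] [ 16  48 100]
185 [(17, 123, 104), (17, 121, 103), (17, 118, 102), (17, 116, 103), (18, 115, 102), (18, 121, 101), (17, 118, 102), (17, 113, 104)]
188 [(20, 152, 134), (17, 126, 103), (18, 130, 110), (19, 149, 128), (20, 153, 138), (17, 117, 98), (16, 120, 98), (17, 117, 98)]
191 [(22, 153, 182), (18, 18, 172), (18, 71, 186), (21, 160, 186), (21, 166, 166), (17, 116, 99), (17, 121, 99), (17, 117, 100)]
194 [(21, 152, 164), (22, 16, 178), (108, 16, 189), (20, 39, 157), (21, 172, 162), (17, 116, 101), (18, 117, 105), (17, 106, 108)]
197 [(20, 156, 144), (19, 33, 168), (107, 19, 188), (19, 18, 154), (21, 172, 168), (17, 118, 106), (18, 111, 106), (17, 105, 107)]
200 [(20, 161, 133), (19, 52, 1
[... 1697 characters left out ...]
78), (20, 135, 187), (21, 163, 174), (22, 164, 171), (17, 115, 102)]
242 [(16, 86, 104), (18, 118, 110), (22, 168, 191), (21, 175, 200), (21, 175, 203), (21, 175, 184), (20, 167, 163), (17, 117, 100)]
245 [(16, 83, 110), (17, 98, 114), (21, 167, 177), (21, 171, 195), (21, 172, 175), (20, 171, 151), (20, 166, 154), (17, 119, 107)]
248 [(16, 78, 104), (17, 86, 104), (20, 69, 74), (113, 16, 65), (113, 16, 65), (108, 20, 65), (18, 50, 76), (18, 113, 111)]
251 [(16, 72, 96), (17, 86, 101), (17, 60, 68), (105, 16, 65), (110, 12, 65), (98, 16, 65), (120, 4, 64), (17, 109, 94)]
254 [(16, 78, 105), (17, 71, 104), (19, 97, 89), (19, 91, 90), (18, 91, 90), (18, 106, 91), (18, 120, 102), (18, 117, 111)]
```

View pics/c1.png

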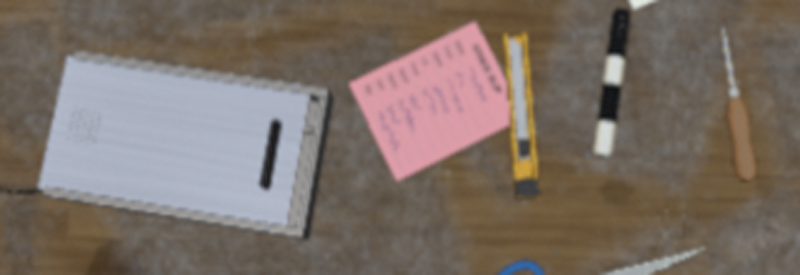

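The crop shows the cutter with its knob and black cap towards the robot, so cutter +y points to -x. The case's y axis is at about 82.5°, and the cover ridge stands near its -y end. I approach the -y side of the ridge with the fingers shut.

Call:
drive_tool --pt "1 10.5 28 -5 0.055" --pt "1 10.5 28 -5 0.055" --pt "1 10.5 28 -5 0.055" --pt "1 10.5 28 -5 0.055" --pt "1 10.5 28 -5 0.055" --pt "1 10.5 28 -5 0.055" --pt "1 10.5 28 -5 0.055" --pt "1 10.5 28 -5 0.055" --pt "1 10.5 28 -5 0.055" --pt "1 10.5 28 -5 0.055" --pt "1 10.5 28 -5 0.055" --pt "1 10.5 28 -5 0.055" --pt "1 10.5 28 -5 0.055" --pt "1 10.5 28 -5 0.055" --pt "1 10.5 28 -5 0.055" --pt "1 10.5 28 -5 0.055" --pt "1 10.5 28 -5 0.055" --pt "1 10.5 28 -5 0.055" --pt "1 0 0 0 0" --pt "1 0 0 0 0" --grip_force 15

```text
clock: 1.77
position: [0.4596, -0.0577, 0.1032]
ee_rot: [-2.36, -2.072, 0.0]
force: [0.3, -0.5, -0.1]
width: 0.003
gripper_force: 0.0
```

```bash
python3 - <<'E'
from h import *
g=shot('wrist','w1.png'); print(g['xyz'],g['attitude'],np.round(proj(g,[[.4637,-.0263,.057],[.4637,-.0263,.042]])))
E
```

```text
[0.46962475 0.02150468 0.29445901] [ 2.8335035  -0.18300537 -0.02918416] [[277. 179.]
 [277. 175.]]
```

View pics/w1.png

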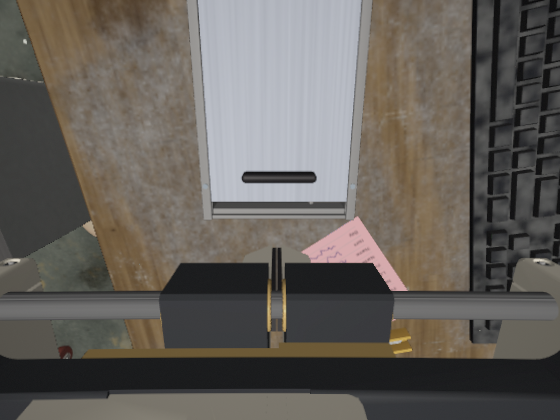

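The wrist view shows the ridge at (279,177), as predicted. The case's -y end wall is at row ~215, between columns 205 and 356, and the cover is about 10 px ajar.

```bash
python3 - <<'E'
from h import *
g=load('w1.png'); im=g['image']
gr=cv2.cvtColor(im,cv2.COLOR_RGB2GRAY)
print([int(v) for v in gr[168:226,250]]); print([int(v) for v in gr[168:226,330]])
P=ray(g,[[244,177],[316,177]],.057); C=ray(g,[[205,218.5],[356,219.5]],.0435)
print(np.round(P*1000,1),np.round(C*1000,1))
R0=P.mean(0);C0=C.mean(0); yd=np.array([np.cos(np.radians(82.5)),np.sin(np.radians(82.5)),0])
print('travel',((R0-C0)@yd)*1000-27, 'ctr',(C0+.115*yd)*1000)
E
```

```text
[188, 188, 174, 120, 20, 23, 32, 47, 67, 84, 82, 63, 47, 38, 57, 152, 188, 188, 188, 188, 188, 188, 188, 188, 188, 188, 188, 188, 188, 188, 188, 188, 188, 155, 62, 70, 71, 70, 70, 69, 110, 147, 155, 153, 151, 124, 76, 124, 154, 151, 133, 117, 120, 116, 114, 111, 111, 111]
[186, 186, 186, 186, 185, 185, 185, 185, 185, 185, 185, 184, 185, 185, 185, 185, 186, 185, 185, 186, 186, 186, 186, 186, 186, 186, 186, 187, 187, 187, 186, 187, 187, 157, 79, 70, 71, 71, 71, 68, 107, 144, 151, 148, 148, 121, 73, 115, 145, 145, 129, 115, 117, 116, 113, 112, 112, 115]
[[438.1 -21.7  57. ]
 [494.5 -29.   57. ]] [[396.9 -55.9  43.5]
 [527.  -73.7  43.5]]
travel 12.704353406958667 ctr [476.93872752  49.23849901  43.5       ]
```

Call:
drive_tool --pt "1 0 0 -14 0" --pt "1 0 0 -14 0" --pt "1 0 0 -14 0" --pt "1 0 0 -14 0" --pt "1 0.7 5 0 0" --pt "1 0.7 5 0 0" --pt "1 0.7 5 0 0" --pt "1 0.7 5 0 0" --pt "1 1 8 0 0" --pt "1 1.3 10 0 0" --pt "1 1.3 10 0 0" --pt "1 1.3 10 0 0" --pt "1 1.3 10 0 0" --pt "1 1.3 10 0 0" --pt "1 1.3 10 0 0" --pt "1 1.3 10 0 0" --pt "1 1.3 10 0 0" --pt "1 1.3 10 0 0" --pt "1 1.3 10 0 0" --pt "1 1.3 10 0 0"

```text
clock: 3.48
position: [0.4778, 0.0796, 0.0476]
ee_rot: [-2.364, -2.069, 0.0]
force: [0.3, -0.3, 0.7]
width: 0.009
gripper_force: 0.0
```

```bash
python3 - <<'E'
from h import *
print(observe()['force'])
g=shot('wrist','w2.png')
E
```

```text
[ 0.29769017 -0.31052829  0.66311226]
```

View pics/w2.png

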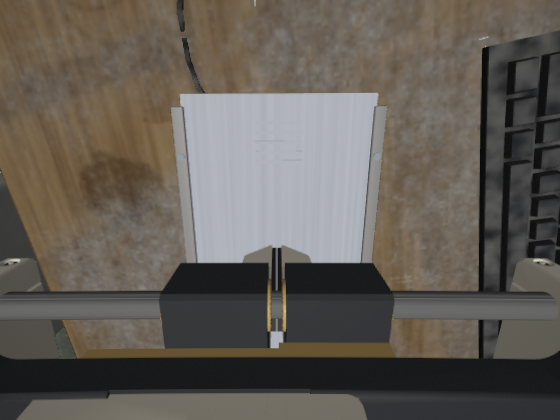

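```bash
python3 - <<'E'
from h import *
g=load('w2.png'); print(g['xyz'])
c=np.array([476.5,49.3,0]);y=np.array([.1305,.991,0]);x=np.array([.991,-.1305,0])
for n,p,z in(('cover end',[[185,94],[375,94]],.042),('rail end',[[178,108],[380,108]],.046)):
    q=ray(g,p,z)*1000-c; print(n,np.round(np.c_[q@x,q@y],1))
k=ray(load('top1.png'),[[218,237]],.057); print(k)
E
```

```text
[0.48793763 0.15885844 0.23879085]
cover end [[-57.9 121.7]
 [ 56.5 121.5]]
rail end [[-61.7 113.7]
 [ 59.  113.5]]
[[ 0.46243917 -0.02670852  0.057     ]]
```

```bash
python3 - <<'E'
from h import *
s=observe(); print(s['position'],s['clock'],s['width'])
print(proj(load('w2.png'),[s['position']]), proj(load('w1.png'),[[.4596,-.0577,.1032]]))
g=shot('side','s2.png'); p=proj(g,[s['position'],[.466,-.0254,.057]]); print(p)
x,y=p[0].astype(int); x0=max(0,x-110);y0=max(0,y-85)
cv2.imwrite('pics/s2c.png',cv2.resize(g['image'][y0:y0+170,x0:x0+220],None,fx=3.5,fy=3.5,interpolation=cv2.INTER_CUBIC)[:,:,::-1]); print(x0,y0)
E
```

```text
[0.4781806  0.08207315 0.04783696] 3.5333 0.005571100134914859
[[276.98107207 234.98314047]] [[276.88660459 238.35963974]]
[[224.3096379  279.32879345]
 [265.89430767 248.45592111]]
114 194
```

View pics/s2c.png

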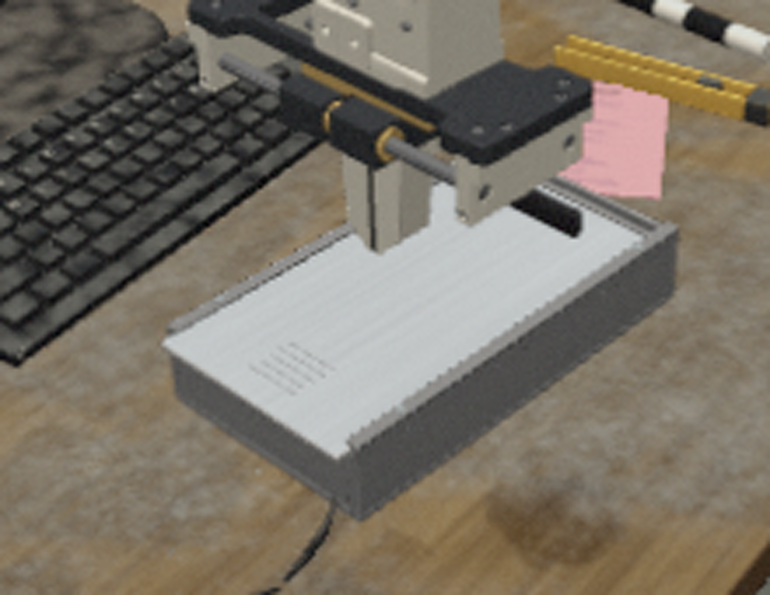

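The side view shows the fingertips at about (222,266), higher than the reported TCP projects to (224,279). They passed over the ridge, and the cover has not moved. I triangulate the real tip from both views.

```bash
python3 - <<'E'
from h import *
a=load('s2.png');b=load('w2.png')
A=[];B=[]
for g,uv in((a,(222,266)),(b,(277,248))):
    p=np.array(g['xyz']); d=ray(g,[uv],0)[0]-p; d/=np.linalg.norm(d); M=np.eye(3)-np.outer(d,d); A.append(M);B.append(M@p)
x=np.linalg.lstsq(np.vstack(A),np.hstack(B),rcond=None)[0]; print(x, observe()['position'])
# side ray at the measured x and y of TCP
for z in(.048,.058,.064,.07,.076): print(z,ray(a,[(222,266)],z)[0],ray(b,[(277,248)],z)[0])
E
```

```text
[0.4787244  0.08608867 0.07737628] [0.47802933 0.08085983 0.04777189]
0.048 [0.50533471 0.05369948 0.048     ] [0.47694443 0.07266776 0.048     ]
0.058 [0.49628624 0.06478967 0.058     ] [0.47752062 0.07718531 0.058     ]
0.064 [0.49085716 0.07144379 0.064     ] [0.47786634 0.07989584 0.064     ]
0.07 [0.48542808 0.07809791 0.07      ] [0.47821205 0.08260637 0.07      ]
0.076 [0.479999   0.08475202 0.076     ] [0.47855777 0.0853169  0.076     ]
```

The true tips are about 25 mm above the reported z. I touch off on the cover, whose top is at 42 mm, to get the real offset.

Call:
drive_tool --pt "1 0 0 -4 0" --pt "1 0 0 -4 0" --pt "1 0 0 -4 0" --pt "1 0 0 -3 0" --pt "1 0 0 0 0"

```text
clock: 4.0
position: [0.4771, 0.0779, 0.0318]
ee_rot: [-2.365, -2.068, 0.002]
force: [0.4, -0.0, -0.1]
width: 0.004
gripper_force: 0.0
```

Call:
drive_tool --pt "1 0 0 -1.5 0" --pt "1 0 0 -1.5 0" --pt "1 0 0 -1 0" --pt "1 0 0 0 0"

```text
clock: 4.33
position: [0.4776, 0.0785, 0.0285]
ee_rot: [-2.364, -2.069, 0.0]
force: [-0.0, 0.4, -0.1]
width: 0.002
gripper_force: 0.0
```

Call:
drive_tool --pt "1 0 0 -1 0" --pt "1 0 0 -1 0" --pt "1 0 0 -1 0" --pt "1 0 0 -1 0" --pt "1 0 0 0 0"

```text
clock: 4.75
position: [0.4776, 0.0786, 0.0245]
ee_rot: [-2.364, -2.069, 0.0]
force: [0.7, -1.0, -0.7]
width: 0.004
gripper_force: 0.0
```

Call:
drive_tool --pt "1 0 0 -1 0" --pt "1 0 0 -1 0" --pt "1 0 0 -1 0" --pt "1 0 0 0 0"

```text
clock: 5.08
position: [0.4776, 0.0786, 0.0214]
ee_rot: [-2.364, -2.069, 0.0]
force: [-0.9, -1.0, -0.0]
width: 0.006
gripper_force: 0.0
```

Call:
drive_tool --pt "1 0 0 -1 0" --pt "1 0 0 -1 0" --pt "1 0 0 0 0"

```text
clock: 5.33
position: [0.4776, 0.0786, 0.0195]
ee_rot: [-2.364, -2.069, 0.0]
force: [0.3, 0.3, 0.3]
width: 0.005
gripper_force: 0.0
```

Call:
drive_tool --pt "1 0 0 -1 0" --pt "1 0 0 -1 0" --pt "1 0 0 0 0"

```text
clock: 5.58
position: [0.4776, 0.0786, 0.0175]
ee_rot: [-2.364, -2.069, 0.0]
force: [0.6, 0.0, 0.1]
width: 0.006
gripper_force: 0.0
```

Call:
drive_tool --pt "1 0 0 -1 0" --pt "1 0 0 -1 0" --pt "1 0 0 0 0"

```text
clock: 5.83
position: [0.4776, 0.0786, 0.0155]
ee_rot: [-2.364, -2.069, 0.0]
force: [-1.0, 0.3, 0.2]
width: 0.003
gripper_force: 0.0
```

Call:
drive_tool --pt "1 0 0 -1 0" --pt "1 0 0 -1 0" --pt "1 0 0 0 0"

```text
clock: 6.08
position: [0.4776, 0.0786, 0.0134]
ee_rot: [-2.364, -2.069, 0.0]
force: [-0.8, 0.0, 0.0]
width: 0.008
gripper_force: 0.0
```

```bash
python3 - <<'E'
from h import *
g=shot('side','s3.png'); a=load('s2.png')
cv2.imwrite('pics/s3c.png',np.hstack([cv2.resize(q['image'][225:295,185:265],None,fx=4.9,fy=6,interpolation=cv2.INTER_CUBIC) for q in(a,g)])[:,:,::-1])
print(proj(g,[[.4776,.0786,z] for z in(.042,.05,.06,.07,.077)]))
E
```

```text
[[225.93168081 281.22441486]
 [225.81337446 277.39977424]
 [225.66465767 272.57004696]
 [225.51501567 267.68526928]
 [225.40971677 264.23277139]]
```

View pics/s3c.png

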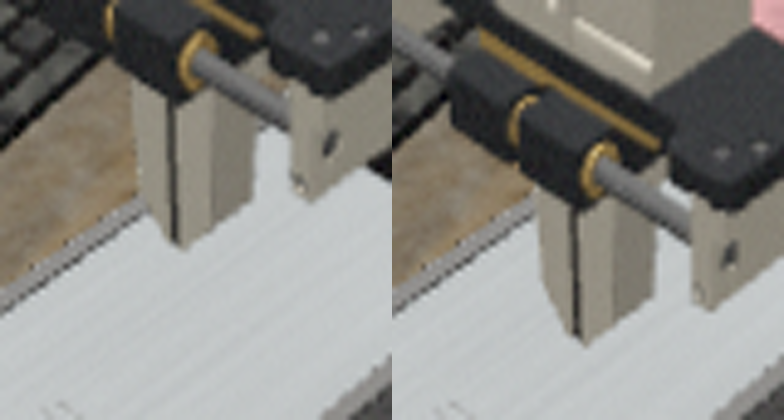

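The crop shows the tips at about (223,282), just above the cover. The true tip is therefore about 29 mm above the reported z. A millimetre or two more should touch.

Call:
drive_tool --pt "1 0 0 -1 0" --pt "1 0 0 0 0"

```text
clock: 6.3
position: [0.4776, 0.0786, 0.0125]
ee_rot: [-2.364, -2.069, 0.0]
force: [-0.6, 0.8, -0.8]
width: 0.006
gripper_force: 0.0
```

Call:
drive_tool --pt "1 0 0 -1 0" --pt "1 0 0 0 0"

```text
clock: 6.47
position: [0.4776, 0.0786, 0.0115]
ee_rot: [-2.364, -2.069, 0.0]
force: [-0.5, 0.4, 0.7]
width: 0.004
gripper_force: 0.0
```

Call:
drive_tool --pt "1 0 0 -1 0" --pt "1 0 0 0 0"

```text
clock: 6.63
position: [0.4776, 0.0786, 0.0105]
ee_rot: [-2.364, -2.069, 0.0]
force: [0.5, 0.2, 0.2]
width: 0.008
gripper_force: 0.0
```

Call:
drive_tool --pt "1 0 0 -1 0" --pt "1 0 0 0 0"

```text
clock: 6.8
position: [0.4776, 0.0786, 0.0095]
ee_rot: [-2.364, -2.069, 0.0]
force: [0.2, 0.8, -0.7]
width: 0.009
gripper_force: 0.0
```

Call:
drive_tool --pt "1 0 0 -1 0" --pt "1 0 0 0 0"

```text
clock: 6.97
position: [0.4777, 0.0787, 0.0093]
ee_rot: [2.364, 2.069, 0.0]
force: [-4.3, -0.8, 11.5]
width: 0.0
gripper_force: 5.8
```

Call:
drive_tool --pt "1 0 0 -1 0" --pt "1 0 0 0 0"

```text
clock: 7.13
position: [0.4778, 0.079, 0.0092]
ee_rot: [2.363, 2.069, 0.001]
force: [-7.0, -0.1, 25.2]
width: 0.007
gripper_force: 12.6
```

Contact at reported z 9.3 mm puts the true tip 32.7 mm above the reported z. I lift, go back behind the ridge and lower to a true tip height of 46 mm.

Call:
drive_tool --pt "1 0 0 14 0" --pt "1 0 0 14 0" --pt "1 0 0 14 0" --pt "1 -2.3 -17 0 0" --pt "1 -2.3 -17 0 0" --pt "1 -2.3 -17 0 0" --pt "1 -2.3 -17 0 0" --pt "1 -2.3 -17 0 0" --pt "1 -2.3 -17 0 0" --pt "1 -2.3 -17 0 0" --pt "1 -2.3 -17 0 0" --pt "1 0 0 -9 0" --pt "1 0 0 -9 0" --pt "1 0 0 -9 0" --pt "1 0 0 -9 0" --pt "1 0.7 5 0 0" --pt "1 0.7 5 0 0" --pt "1 0.7 5 0 0" --pt "1 0.7 5 0 0" --pt "1 0.7 5 0 0"

```text
clock: 8.8
position: [0.4629, -0.0319, 0.0139]
ee_rot: [2.363, 2.069, -0.0]
force: [-0.7, -2.5, -0.8]
width: 0.004
gripper_force: 1.2
```

Call:
drive_tool --pt "1 1.3 10 0 0" --pt "1 1.3 10 0 0" --pt "1 1.3 10 0 0" --pt "1 1.3 10 0 0" --pt "1 1.3 10 0 0" --pt "1 1.3 10 0 0" --pt "1 1.3 10 0 0" --pt "1 1.3 10 0 0" --pt "1 1.3 10 0 0" --pt "1 1.3 10 0 0" --pt "1 1.3 10 0 0" --pt "1 1.3 10 0 0" --pt "1 1.3 10 0 0" --pt "1 1.3 10 0 0" --pt "1 1.3 10 0 0" --pt "1 1.3 10 0 0" --pt "1 0.7 5 0 0" --pt "1 0.4 3 0 0"

```text
clock: 10.3
position: [0.4847, 0.1369, 0.0136]
ee_rot: [-2.363, -2.07, -0.0]
force: [0.6, -1.7, 1.0]
width: 0.006
gripper_force: 1.1
```

Call:
drive_tool --pt "1 0.4 3 0 0" --pt "1 0.4 3 0 0" --pt "1 0.4 3 0 0" --pt "1 0 0 0 0"

```text
clock: 10.63
position: [0.4857, 0.1451, 0.0136]
ee_rot: [-2.364, -2.069, -0.0]
force: [-0.3, 0.3, -0.3]
width: 0.006
gripper_force: 0.0
```

Call:
drive_tool --pt "1 0.3 2 0 0" --pt "1 0.3 2 0 0" --pt "1 0.3 2 0 0"

```text
clock: 10.88
position: [0.4859, 0.1473, 0.0134]
ee_rot: [2.365, 2.065, -0.007]
force: [-2.8, -16.8, 12.4]
width: 0.004
gripper_force: 8.5
```

Call:
drive_tool --pt "1 0.2 1.5 0 0" --pt "1 0.2 1.5 0 0"

```text
clock: 11.05
position: [0.4859, 0.1472, 0.0134]
ee_rot: [2.366, 2.062, -0.013]
force: [-4.6, -23.1, 16.8]
width: 0.007
gripper_force: 12.2
```

The cover is at its stop: reaction 17–23 N, tool position as predicted. I back off, lift and go over the cutter, turning 1.356 rad on the way.

Call:
drive_tool --pt "1 -2 -16 0 0" --pt "1 0 0 20 0" --pt "1 0 0 20 0" --pt "0.35 0 0 20 0" --pt "0.35 2.1 -27 0 -0.097" --pt "0.35 2.1 -27 0 -0.097" --pt "0.35 2.1 -27 0 -0.097" --pt "0.35 2.1 -27 0 -0.097" --pt "0.35 2.1 -27 0 -0.097" --pt "0.35 2.1 -27 0 -0.097" --pt "0.35 2.1 -27 0 -0.097" --pt "0.35 2.1 -27 0 -0.097" --pt "0.35 2.1 -27 0 -0.097" --pt "0.35 2.1 -27 0 -0.097" --pt "0.35 2.1 -27 0 -0.097" --pt "0.35 2.1 -27 0 -0.097" --pt "0.35 2.1 -27 0 -0.097" --pt "0.35 2.1 -27 0 -0.097" --pt "0.35 0 0 0 0" --pt "0.35 0 0 0 0"

```text
clock: 12.72
position: [0.5145, -0.2419, 0.0735]
ee_rot: [3.139, 0.121, 0.0]
force: [-0.5, 0.6, -0.0]
width: 0.648
gripper_force: 0.0
```

```bash
python3 - <<'E'
from h import *
s=observe(); print(s['position'],s['ee_rot'],s['width'],s['joints'][6])
g=shot('wrist','w4.png'); im=g['image']; hsv=cv2.cvtColor(im,cv2.COLOR_RGB2HSV)
m=((hsv[...,0]>15)&(hsv[...,0]<32)&(hsv[...,1]>140)&(hsv[...,2]>120)).astype(np.uint8)
m[255:]=0
m=cv2.morphologyEx(m,cv2.MORPH_CLOSE,np.ones((7,7),np.uint8))
n,l,st,c=cv2.connectedComponentsWithStats(m); i=1+np.argmax(st[1:,4]); print(st[i])
p=np.argwhere(l==i)[:,::-1]; w=(ray(g,p,.016)[:,:2]*1000).astype(np.float32); r=cv2.minAreaRect(w); print(r,cv2.boxPoints(r).round(0).tolist())
E
```

```text
[ 0.51453629 -0.2418916   0.073465  ] [3.13876286e+00 1.21119323e-01 2.75371792e-04] 0.6476407782379157 -1.132389015274753
[ 262  127   25  128 1243]
((530.6334228515625, -240.2757568359375), (109.81730651855469, 19.356884002685547), 4.981060028076172) [[475.0, -235.0], [477.0, -255.0], [586.0, -245.0], [584.0, -226.0]]
```

View pics/w4.png

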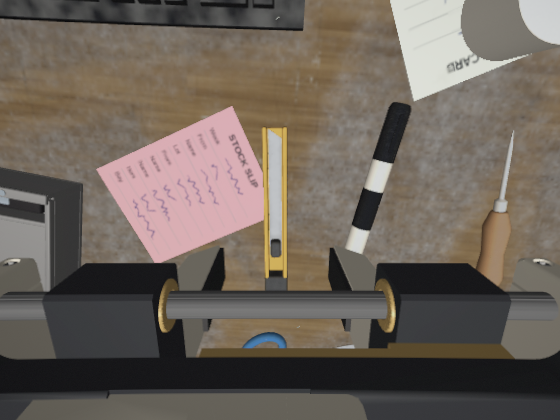

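The wrist view shows the cutter centred at column 275, between the fingers at 277, with its centre at about (510,-242) mm. The marker's near end is clear at (355,250). I narrow the opening and lower.

Call:
drive_tool --pt "0.55 -2 0 -16 0.005" --pt "0.55 0 0 -16 0.005" --pt "0.55 0 0 -16 0" --pt "0.55 0 0 -16 0" --pt "0.55 0 0 -16 0" --pt "0.55 0 0 -10 0" --pt "0.55 0 0 -5 0" --pt "0.55 0 0 -3 0" --pt "0.55 0 0 0 0"

```text
clock: 13.52
position: [0.5127, -0.2399, -0.0245]
ee_rot: [-3.138, -0.142, 0.0]
force: [-0.2, -0.0, 0.1]
width: 0.449
gripper_force: 0.0
```

Call:
drive_tool --pt "0.55 0 0 -2 0" --pt "0.55 0 0 -1 0" --pt "0.55 0 0 0 0"

```text
clock: 13.77
position: [0.5129, -0.2405, -0.027]
ee_rot: [3.138, 0.141, 0.001]
force: [-0.6, -0.6, -0.5]
width: 0.45
gripper_force: 0.0
```

Call:
drive_tool --pt "0.55 0 0 -1 0" --pt "0.55 0 0 -1 0" --pt "0.55 0 0 0 0" --pt "1 0 0 0 0" --pt "1 0 0 0 0" --pt "1 0 0 0 0" --pt "1 0 0 0 0" --pt "1 0 0 0 0" --pt "1 0 0 0 0" --grip_force 20

```text
clock: 14.52
position: [0.5126, -0.2404, -0.0293]
ee_rot: [3.138, 0.141, 0.0]
force: [0.2, 0.2, 0.2]
width: 0.217
gripper_force: 20.0
```

It has gripped at 20 mm width. I lift and carry it over the compartment.

Call:
drive_tool --pt "1 0 0 8 0" --pt "1 0 0 20 0" --pt "1 0 0 24 0" --pt "1 0 0 24 0" --pt "1 0 0 24 0" --pt "1 -3.7 20.4 0 0.0964" --pt "1 -3.7 20.4 0 0.0964" --pt "1 -3.7 20.4 0 0.0964" --pt "1 -3.7 20.4 0 0.0964" --pt "1 -3.7 20.4 0 0.0964" --pt "1 -3.7 20.4 0 0.0964" --pt "1 -3.7 20.4 0 0.0964" --pt "1 -3.7 20.4 0 0.0964" --pt "1 -3.7 20.4 0 0.0964" --pt "1 -3.7 20.4 0 0.0964" --pt "1 -3.7 20.4 0 0.0964" --pt "1 -3.7 20.4 0 0.0964" --pt "1 -3.7 20.4 0 0.0964" --pt "1 -3.7 20.4 0 0.0964" --pt "1 0 0 0 0"

```text
clock: 16.18
position: [0.4602, 0.0494, 0.0714]
ee_rot: [-2.351, -2.083, -0.003]
force: [0.8, -0.1, -1.3]
width: 0.217
gripper_force: 20.0
```

```bash
python3 - <<'E'
from h import *
s=observe(); print(s['position'],s['ee_rot'],s['width'],s['gripper_force'],s['clock'])
shot('wrist','w5.png')
E
```

```text
[0.46018609 0.04937073 0.07138341] [-2.35105882 -2.08264471 -0.00255314] 0.21676959518423464 19.99806135892868 16.1833
```

View pics/w5.png

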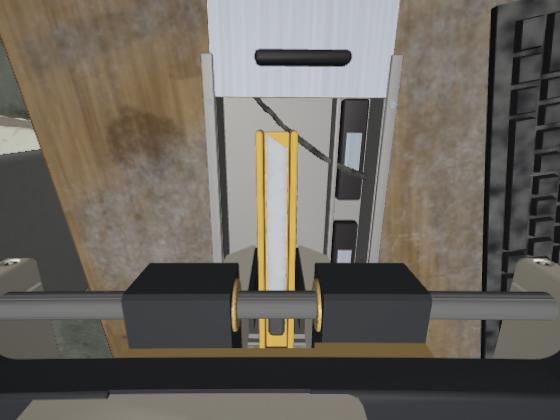

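The wrist view shows the cutter straight in the grip, columns 257–297, within the compartment (225–330) and short of the cover's edge at row 97. I lower it, the last part slowly.

Call:
drive_tool --pt "1 0 0 -12 0" --pt "1 0 0 -15 0" --pt "1 0 0 -15 0" --pt "1 0 0 -12 0" --pt "1 0 0 -10 0" --pt "1 0 0 -8 0" --pt "1 0 0 -6 0" --pt "1 0 0 -4 0" --pt "1 0 0 -3 0" --pt "1 0 0 0 0"

```text
clock: 17.07
position: [0.4607, 0.0451, -0.0146]
ee_rot: [-2.363, -2.07, 0.001]
force: [-0.1, -0.2, -1.2]
width: 0.214
gripper_force: 20.0
```

Call:
drive_tool --pt "1 0 0 -2 0" --pt "1 0 0 -2 0" --pt "1 0 0 -1 0" --pt "1 0 0 -1 0" --pt "1 0 0 0 0"

```text
clock: 17.48
position: [0.4608, 0.0452, -0.0204]
ee_rot: [2.363, 2.071, 0.0]
force: [-1.1, 0.3, -0.6]
width: 0.218
gripper_force: 20.0
```

Call:
drive_tool --pt "1 0 0 -1 0" --pt "1 0 0 -1 0" --pt "1 0 0 0 0"

```text
clock: 17.73
position: [0.4607, 0.0452, -0.0225]
ee_rot: [-2.363, -2.071, 0.0]
force: [0.4, 0.6, -0.1]
width: 0.215
gripper_force: 20.0
```

Call:
drive_tool --pt "1 0 0 -0.7 0" --pt "1 0 0 0 0"

```text
clock: 17.9
position: [0.4607, 0.0452, -0.0231]
ee_rot: [-2.363, -2.071, 0.0]
force: [-0.7, -0.8, -1.6]
width: 0.218
gripper_force: 20.0
```

Call:
drive_tool --pt "1 0 0 -0.6 0" --pt "1 0 0 0 0"

```text
clock: 18.07
position: [0.4608, 0.0452, -0.0234]
ee_rot: [2.362, 2.071, 0.0]
force: [-1.7, -0.8, 4.4]
width: 0.213
gripper_force: 20.0
```

Call:
drive_tool --pt "1 0 0 -0.6 0" --pt "1 0 0 0 0"

```text
clock: 18.23
position: [0.4609, 0.0452, -0.0234]
ee_rot: [2.362, 2.07, 0.0]
force: [-4.7, -1.1, 16.5]
width: 0.216
gripper_force: 20.0
```

The cutter rests on the floor, with contact at the expected height. I ease the load, open modestly and lift clear.

Call:
drive_tool --pt "1 0 0 0.9 0" --pt "0.85 0 0 0 0" --pt "0.65 0 0 0 0" --pt "0.65 0 0 0 0" --pt "0.65 0 0 0 0" --pt "0.65 0 0 0 0" --pt "0.65 0 0 5 0" --pt "0.65 0 0 10 0" --pt "0.65 0 0 15 0" --pt "0.65 0 0 20 0" --pt "0.65 0 0 25 0" --pt "0.65 0 0 25 0" --pt "1 0 0 0 0"

```text
clock: 19.32
position: [0.4635, 0.046, 0.0814]
ee_rot: [2.36, 2.068, 0.009]
force: [2.1, -0.1, -0.2]
width: 0.314
gripper_force: 0.0
```

```bash
python3 - <<'E'
from h import *
s=observe(); print(s['position'])
shot('wrist','w6.png')
E
```

```text
[0.46346567 0.04599222 0.08143571]
```

View pics/w6.png

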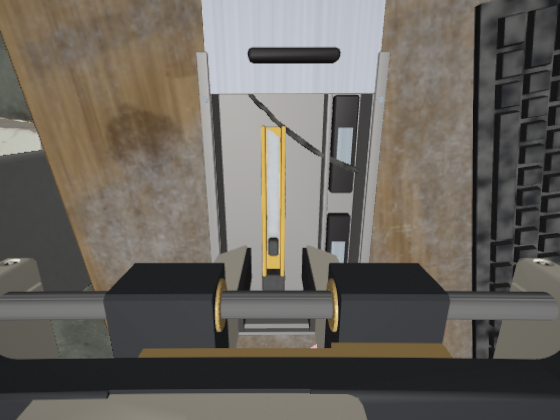

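The cutter lies flat and straight in the compartment, columns 262–286, rows 126–275, with the ridge at (294,55). I go to the far side of the ridge and lower.

Call:
drive_tool --pt "1 4.4 20.7 0 0" --pt "1 4.4 20.7 0 0" --pt "1 4.4 20.7 0 0" --pt "1 4.4 20.7 0 0" --pt "1 4.4 20.7 0 0" --pt "1 4.4 20.7 0 0" --pt "1 4.4 20.7 0 0" --pt "1 0 0 0 0" --pt "1 0 0 -15 0" --pt "1 0 0 -15 0" --pt "1 0 0 -15 0" --pt "1 0 0 -11 0" --pt "1 0 0 -7 0" --pt "1 0 0 0 0" --pt "1 -0.7 -5 0 0" --pt "1 -0.7 -5 0 0" --pt "1 -0.7 -5 0 0" --pt "1 -0.7 -5 0 0"

```text
clock: 20.87
position: [0.4893, 0.17, 0.0143]
ee_rot: [2.363, 2.07, 0.003]
force: [0.2, 2.6, -0.4]
width: 0.006
gripper_force: 1.2
```

Call:
drive_tool --pt "1 -1.3 -10 0 0" --pt "1 -1.3 -10 0 0" --pt "1 -1.3 -10 0 0" --pt "1 -1.3 -10 0 0" --pt "1 -1.3 -10 0 0" --pt "1 -1.3 -10 0 0" --pt "1 -1.3 -10 0 0" --pt "1 -1.3 -10 0 0" --pt "1 -1.3 -10 0 0" --pt "1 -1.3 -10 0 0" --pt "1 -1.3 -10 0 0" --pt "1 -1.3 -10 0 0" --pt "1 -1.3 -10 0 0" --pt "1 -1.3 -10 0 0" --pt "1 -1.3 -10 0 0" --pt "1 -1.3 -10 0 0" --pt "1 -1.3 -10 0 0" --pt "1 -1 -7 0 0" --pt "1 -0.5 -4 0 0"

```text
clock: 22.45
position: [0.4647, -0.0124, 0.0135]
ee_rot: [-2.364, -2.069, 0.001]
force: [2.2, 2.0, 0.5]
width: 0.003
gripper_force: 1.1
```

Call:
drive_tool --pt "1 -0.4 -3 0 0" --pt "1 -0.4 -3 0 0" --pt "1 -0.3 -2 0 0" --pt "1 -0.3 -2 0 0"

```text
clock: 22.78
position: [0.4636, -0.0208, 0.0135]
ee_rot: [-2.362, -2.071, 0.0]
force: [1.4, 1.7, -1.5]
width: 0.005
gripper_force: 1.1
```

Call:
drive_tool --pt "1 -0.3 -2 0 0" --pt "1 -0.3 -2 0 0" --pt "1 -0.3 -2 0 0"

```text
clock: 23.03
position: [0.4635, -0.0217, 0.0136]
ee_rot: [-2.356, -2.073, -0.008]
force: [2.5, 26.0, -6.2]
width: 0.006
gripper_force: 13.0
```

Call:
drive_tool --pt "1 -0.2 -1.5 0 0" --pt "1 -0.2 -1.5 0 0" --pt "1 0 0 0 0"

```text
clock: 23.28
position: [0.4635, -0.0216, 0.0137]
ee_rot: [-2.352, -2.076, -0.012]
force: [2.4, 30.0, -5.3]
width: 0.005
gripper_force: 14.7
```

Firm stop at 26–30 N. I back off, lift and move to the first viewing pose to check the gap at the end wall numerically.

Call:
drive_tool --pt "1 1.6 14 0 0" --pt "1 0 0 20 0" --pt "1 0 0 30 0" --pt "1 0 0 40 0" --pt "1 -2 -11 0 0" --pt "1 -2 -11 0 0" --pt "1 -2 -11 0 0" --pt "1 0 -11 0 0" --pt "1 0 0 0 0" --pt "1 0 0 0 0"

```text
clock: 24.12
position: [0.4575, -0.0603, 0.1034]
ee_rot: [-2.364, -2.069, 0.001]
force: [0.0, 0.7, 0.2]
width: 0.007
gripper_force: 0.0
```

```bash
python3 - <<'E'
from h import *
s=observe(); print(s['position'],s['force'],s['clock'])
g=shot('wrist','w7.png'); gr=cv2.cvtColor(g['image'],cv2.COLOR_RGB2GRAY)
c=np.array([476.5,49.3,0]);y=np.array([.1305,.991,0])
for x in(235,250,330): print(x,[int(v) for v in gr[165:240,x]])
rr=np.arange(165,241,5); q=ray(g,[[250,r] for r in rr],.042)*1000-c; print(np.round(q@y,0))
E
```

```text
[ 0.457485   -0.06028535  0.1034351 ] [0.00671316 0.6781173  0.22870396] 24.1167
235 [192, 192, 192, 193, 193, 192, 193, 193, 193, 192, 192, 192, 193, 193, 192, 192, 192, 192, 192, 192, 192, 192, 192, 191, 191, 192, 192, 191, 191, 191, 191, 191, 191, 191, 191, 191, 191, 190, 190, 190, 190, 190, 190, 190, 190, 168, 115, 136, 157, 146, 130, 120, 121, 123, 120, 116, 116, 117, 115, 112, 111, 115, 119, 120, 120, 119, 118, 117, 118, 117, 117, 115, 112, 109, 107]
250 [187, 186, 186, 186, 186, 186, 186, 185, 186, 186, 186, 186, 185, 185, 185, 171, 118, 19, 21, 26, 38, 56, 79, 86, 72, 52, 40, 33, 144, 186, 185, 185, 185, 185, 185, 185, 185, 185, 186, 185, 186, 186, 185, 185, 186, 164, 114, 136, 156, 143, 125, 113, 114, 112, 111, 109, 108, 108, 107, 106, 106, 106, 106, 107, 107, 108, 107, 107, 107, 107, 107, 109, 111, 111, 112]
330 [188, 188, 188, 188, 189, 188, 188, 188, 188, 188, 188, 188, 188, 188, 188, 189, 188, 189, 188, 189, 188, 188, 188, 188, 187, 188, 187, 187, 187, 186, 186, 187, 186, 186, 186, 186, 185, 185, 186, 185, 185, 185, 184, 185, 186, 157, 106, 140, 150, 150, 140, 116, 113, 110, 112, 114, 116, 117, 116, 116, 118, 124, 125, 122, 120, 120, 139, 170, 183, 183, 183, 183, 183, 183, 182]
[ -71.  -75.  -80.  -84.  -88.  -92.  -97. -101. -106. -110. -115. -119.
 -124. -129. -134. -138.]
```

The cover now meets the end wall with no gap (edge at case y ≈ -111 mm, its shut position), and the arm is clear of everything.

```bash
python3 -c "
from cell import arm
print(arm.sign_off())"
```

```text
the job is handed in; nothing more can be done
None
```

The cutter lies flat in the long compartment with the cover slid fully shut over it, the pick and marker were left where they lay, and the job was handed in at about 24 s (verdict not shown).

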